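# Set the media sensor and hold the label printer's roll guides open

## Task

I am about to load the label roll into the open label printer. First, while the roll guides are still closed and the deck is bare, slide the green media sensor along its track until its white line is level with the tip of the orange arrow. Then pull the left roll guide outward against its spring until its pointer is over the yellow line, and keep holding it there so that I can put the roll in: finish with the guide still held open at the line, and leave the other things on the desk where they are.

Things in the scene. Friction and masses are not known exactly. Their poses are not given: they have to be found in the camera images.
- printer: Grey and black desktop label printer, fixed, 260 (x) x 204 (y) x 82 mm high. Origin: centre of its underside. Its front faces its own -x, towards the robot; +y is the robot's left. The lid is thrown back beyond x = +130 mm, up to 250 mm high. Deck 58 mm high (x -130 to -20), platen roller and tear bar 76 mm high ahead of x = -87. Roll well walls at |y| 78 to 102 mm, 80 mm high.
- sensor_grip (a point): Centre of the top of the green media sensor: a block 14 (x) x 12 (y) x 16 mm tall on the deck, top 74.5 mm above the desk, with a white line over its middle. It slides only along the printer's y, from y -28 to +28 mm at x = -58; 1.2 N of friction, stays where left. Starts on the -y side of the arrow. Pinch it across y, finger tips 2 mm above the deck. Axes as the printer's.
- arrow (a point): Tip of the orange arrowhead (12 mm) on the deck in front of the sensor's track, at printer (-67, +18, 59) mm; it points along +x to the track. The sensor is set when its white line (its centre) has the same printer y as this tip. Axes as the printer's.
- guide_left: Left roll guide: upright white plate 8 mm thick (y), 60 mm wide (x), top 118 mm above the desk; blue hub 6 mm proud of its inner face up to 80 mm high. Origin: mid-thickness at desk height; axes as the printer's. Slides only along printer y, at x = +50: spring-closed at y = +24 mm (start), stop at +60. Spring 4 N closed, 6.6 N at the yellow line; let go, it shuts. Geared to the right guide.
- guide_right: Right roll guide: mirror image of the left one without pointer; closed at printer y = -24 mm, it moves to -y by as much as the left one moves to +y. The gap between the closed guides' grip tabs is 40 mm.
- guide_tab (a point): Middle of the top edge of the left guide's grip tab, 118 mm above the desk; the tab is 8 mm thick along y, 46 mm wide along x and 36 mm high. Pinch it across y with the finger tips about 25 mm down: that is above the hub and, when pulled out, clear over the printer's side wall. Axes as the printer's.
- guide_pointer (a point): Tip of the left guide's pointer, a thin white arm with a red end that reaches from the guide forward over the black width scale on the deck; 62 mm above the desk, 76 mm in front of the guide's plate. It moves with the guide, at the same printer y as the middle of the plate's thickness. Axes as the printer's.
- yellow_line (a point): Middle of the yellow line (4 mm wide, along x) on the black width scale at the rear of the deck, at printer (-28, +46, 59) mm: 22 mm outward from where the pointer starts. The other, thin, lines on the scale are white. Axes as the printer's.
- label_roll: White label roll standing on end, loose: 100 mm across, 57 mm high, 25 mm core. Origin: centre of its underside. Bystander.
- packing_tape: Amber packing tape roll lying flat, loose: 100 mm across, 48 mm high. Origin: centre of its underside. Bystander.
- desk_brush: Wooden desk brush with black bristles, lying bristles down, loose: 150 x 48 x 45 mm. Origin: centre of its underside. Bystander.

How it is judged:
By the outcome, as a careful person would: the job done as asked, in the order asked, and still so for the second after the job is handed in, while the arm keeps its last pose, push and grip.
It also fails if it takes over 42 s, if anything falls off the work surface, if the arm or the gripper's body presses on something with over 40 N, if the wrist force passes 120 N, or if a joint passes its speed limit or range.

## Robot

A 7-joint arm with a two-finger parallel gripper is mounted at the origin on the work surface. World frame = base frame: x ahead of the robot, y to its left, z up, the work surface at z = 0. Lengths are in m, angles in rad, forces in N, time in s.
With the tool pointing down it reaches from about 0.425 to 0.875 m from the base axis. Payload 4.7 kg.
Tool frame: the origin (TCP) lies midway between the tips of the shut fingers; the grasp point (between the pads) lies bot.grasp_offset behind it (bot.grasp_offset is the distance from the TCP to the grasp point, in m); z points along the fingers, y is the line along which they close (so a half turn about z gives the same grasp; the last joint's range is limited). The gripper opens to 85 mm and grips with 20 to 120 N. Pads are 22 mm wide; open, the fingers measure 114 mm over their backs; the gripper's body (76 mm by 85 mm) begins 54 mm behind the grasp point. The pads swing forward as they close: fully open they stand 13 mm farther back than shut.
Start: joints at [0.014, 0.321, -0.07, 1.45, 0.023, 1.371, -0.057], TCP at [0.65, -0, 0.231] pointing down, gripper open.
Joint ranges: [-2.86, 2.86], [-0.3, 2.09], [-1.38, 1.24], [0.06, 2.45], [-1.56, 4.7], [0.09, 2.05], [-2.69, 2.69]. Speed limits (rad/s): [2.57, 2.57, 3.14, 3.14, 3.14, 3.14, 3.14].

## Interface

Orientations are given as a unit quaternion [w, x, y, z].
In Python, from bench import bot gives the robot as it stands.
- The arm moves only by the tool send_rows, never from a script. Its argument "commands" is a list of rows, each an object with "delta_pos": the shift along the tool's x, y, z in units of 10 cm (1.0 is 10 cm), a list of three; "dr": the turn, a rotation vector about the tool's x, y, z in units of 60 degrees (1.0 is 60 degrees), a list of three; "hand": the opening, from -1 (shut) to 1 (fully open). In form: [{"delta_pos": [tx, ty, tz], "dr": [wx, wy, wz], "hand": hand}, ...]. A call has 1 to 5 rows; each row shifts and turns the commanded pose from where the row before left it, along the tool's axes as they then stand; what a row does not reach is not made up. A row lasts 1/8 s, in which the tool goes at most 62.5 mm and 10.7 degrees, less where a joint would pass 70% of its speed; a pose out of reach is approached as far as the arm can. A call with a number of a shift or a turn outside -1 to 1 is refused whole. A call with a gripper value outside its range is refused whole. The fingers move at their own pace and stop on an object; "grip_force" is the grip in N (left out, the last holds). Time passes only in rows, so rows that do not move let the fingers close. It gives the time, the measured TCP pose, the force, the opening and the grip force at its end, in the units of the state.
- bot.get_obs(): the state, without advancing time (a new reading comes with each control period).
- bot.capture(name): name is "scene" or "side" or "wrist"; returns a dict with "frame" (384x512x3 uint8, blue, green, red), "range_z" (384x512 float32, m along the optical axis (not along the pixel's ray), 0 where there is no reading), "fov_y" (degrees; the focal length in pixels is half the picture's height over the tangent of half this angle, whatever the lens; pixels are square), "cx", "cy" (the principal point, pixels), "R" (3x3) and "t" (3): a world point X has camera coordinates R X + t. Camera axes: x right, y down, z forward; pixel columns grow to the right and rows downward; lengths in m; the calibration is good to about 2 mm. A picture is of the moment at which its call begins.
- bot.sign_off(): hands the job in; it is judged then, once.
The state is a dict: "clock": time; "q": joint angles; "joint_velocities": joint speeds; "effort": joint torques, N m; "tool_pos": TCP position; "orientation": TCP orientation; "ft_force": force on the tool from outside, world axes, zero at the start; "moment": the same for the moment, N m; "width": finger opening in m; "grip_force": force on a finger pad.
Only numpy, scipy, OpenCV 4.12 (cv2) and the standard library are available. Lean on these libraries where they do the work, as an engineer would, in place of code of your own. Each camera call takes 0.05 s, during which the arm holds its last target. There are 200 camera calls.

## Working session

There is one attempt and no reset: what is moved stays moved. The work goes in short steps, Python scripts to look and compute and a tool call to move; the robot and the scene stay as the last step left them, time stands still between calls to the robot, and variables do not carry over. Pictures are saved under pics/ and viewed, at most 10 in all, crops included, and the job is handed in when it is done.

Besides the shell and the picture viewer there is one more tool, called after "Call:" by a JSON object that holds its "fn" and its "kwargs", one argument or row to a line. send_rows: Moves the arm, as the interface text tells. Shifts and turns lie within -1 to 1; 1 stands for 10 cm of shift or 60 degrees of turn. Its arguments: {"type":"object","properties":{"commands":{"type":"array"},"grip_force":{"type":"number"}},"required":["commands"]}

```bash
mkdir -p pics; python3 - <<'E'
from bench import bot
import cv2,numpy as np,pickle
o=bot.get_obs();print({k:np.round(v,3).tolist() for k,v in o.items()},bot.grasp_offset)
d={n:bot.capture(n) for n in("scene","side","wrist")}
pickle.dump(d,open("c0.pkl","wb"))
for n in d: print(n,d[n]["fov_y"],d[n]["cx"],d[n]["cy"],np.round(-d[n]["R"].T@d[n]["t"],3))
cv2.imwrite("pics/scene0.png",d["scene"]["frame"]);cv2.imwrite("pics/wrist0.png",d["wrist"]["frame"])
E
```

```text
{'clock': 0.0, 'q': [0.014, 0.322, -0.07, 1.452, 0.023, 1.371, -0.057], 'joint_velocities': [-0.001, -0.002, -0.0, -0.001, -0.0, 0.001, 0.001], 'effort': [-0.001, -49.358, -0.383, -31.433, 0.013, 0.011, 0.0], 'tool_pos': [0.649, -0.0, 0.23], 'orientation': [-0.001, 0.707, 0.707, -0.001], 'ft_force': [0.34, -0.893, -0.241], 'moment': [-0.038, -0.024, 0.004], 'grip_force': 0.0, 'width': 0.086} 0.0187
scene 53.258617916715984 248.805585911032 192.73753134259775 [1.177 0.395 0.601]
side 52.44247306347099 257.14981891352073 194.7681872341884 [ 0.386 -0.713  0.858]
wrist 61.63449517801863 252.74087638837716 194.2004636674242 [0.651 0.082 0.373]
```

View pics/scene0.png

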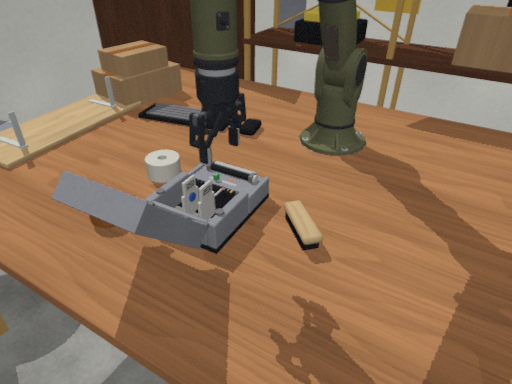

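View pics/wrist0.png

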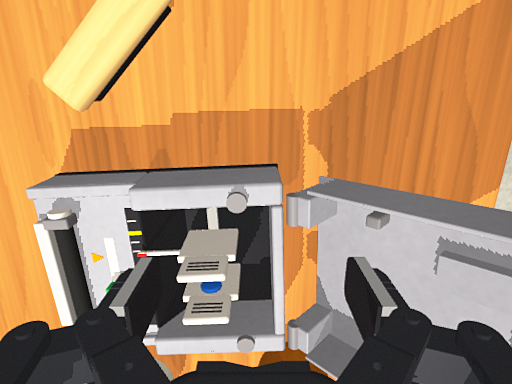

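```bash
cat > h.py <<'E'
import numpy as np,cv2
from scipy import ndimage
def ray(c,u,v,z=None,d=None):
    """world point of pixel: at world height z, or at depth d"""
    f=192/np.tan(np.radians(c["fov_y"]/2)); r=np.array([(u-c["cx"])/f,(v-c["cy"])/f,1.])
    o=-c["R"].T@c["t"]; w=c["R"].T@r
    return o+w*(d if z is None else (z-o[2])/w[2])
def cloud(c):
    f=192/np.tan(np.radians(c["fov_y"]/2)); v,u=np.mgrid[:384,:512]; d=c["range_z"]
    P=np.stack([(u-c["cx"])/f*d,(v-c["cy"])/f*d,d],-1)
    return (P-c["t"])@c["R"]
def hsv(c): return cv2.cvtColor(c["frame"],cv2.COLOR_BGR2HSV)
E
python3 - <<'E'
import pickle;from h import *
d=pickle.load(open("c0.pkl","rb"));c=d["wrist"];P=cloud(c)
# wall tops ~80mm
m=(abs(P[...,2]-.080)<.004)&(c["range_z"]>0)
l,n=ndimage.label(m)
for i in range(1,n+1):
    q=l==i
    if q.sum()>150:
        X=P[q]; r=cv2.minAreaRect((X[:,:2]*1000).astype(np.float32)); v,u=np.nonzero(q)
        print(q.sum(),np.round(X.mean(0),4),np.round(r[0],1),np.round(r[1],1),r[2],(u.min(),u.max(),v.min(),v.max()))
m=(abs(P[...,2]-.118)<.004)&(c["range_z"]>0);l,n=ndimage.label(m)
for i in range(1,n+1):
    q=l==i
    if q.sum()>100:
        X=P[q]; v,u=np.nonzero(q);print("118",q.sum(),X.mean(0),cv2.minAreaRect((X[:,:2]*1000).astype(np.float32)),(u.min(),u.max(),v.min(),v.max()))
cv2.imwrite("pics/crop0.png",cv2.resize(c["frame"][170:340,30:250],None,fx=3.5,fy=3.5,interpolation=cv2.INTER_CUBIC))
for n in("scene","side"):
    s=d[n];H=hsv(s);g=(abs(H[...,0].astype(int)-70)<15)&(H[...,1]>120)&(H[...,2]>60);v,u=np.nonzero(g);print(n,len(u),u.mean() if len(u) else 0,v.mean() if len(v) else 0)
E
```

```text
6900 [ 0.6206 -0.0905  0.0803] [ 608.1 -110.3] [150.  204.7] 2.545820951461792 (np.int64(128), np.int64(284), np.int64(181), np.int64(354))
512 [ 0.7524 -0.0563  0.0801] [752.  -57.6] [10.3 57.2] 0.985920786857605 (np.int64(348), np.int64(363), np.int64(206), np.int64(256))
184 [ 0.451  -0.0509  0.0768] [450.6 -50.6] [10.9 25. ] 89.76904296875 (np.int64(42), np.int64(67), np.int64(219), np.int64(229))
287 [ 0.6037 -0.0835  0.0806] [602.1 -85.4] [59.9  7.7] 1.8587850332260132 (np.int64(177), np.int64(235), np.int64(252), np.int64(262))
372 [ 0.6051 -0.1302  0.0801] [ 603.9 -130.8] [59.3 14.1] 1.5758600234985352 (np.int64(182), np.int64(237), np.int64(287), np.int64(301))
771 [ 0.7379 -0.178   0.08  ] [ 730.9 -180. ] [69.  54.2] 20.64185905456543 (np.int64(288), np.int64(353), np.int64(302), np.int64(348))
118 318 [ 0.75119572 -0.00617865  0.11807835] ((755.3059692382812, -5.774522304534912), (75.35333251953125, 4.052041530609131), 5.128446578979492) (np.int64(332), np.int64(424), np.int64(193), np.int64(202))
118 1045 [ 0.79045964 -0.066464    0.11817792] ((790.6200561523438, -69.8733
[... 154 characters left out ...]
 -0.08515616  0.11759923] ((602.1467895507812, -86.11045837402344), (45.66108322143555, 8.644758224487305), 2.6221675872802734) (np.int64(176), np.int64(225), np.int64(272), np.int64(282))
118 407 [ 0.60441822 -0.13275914  0.11752345] ((604.0345458984375, -133.61160278320312), (45.10971450805664, 8.586235046386719), 3.3882744312286377) (np.int64(182), np.int64(228), np.int64(314), np.int64(324))
118 101 [ 0.73491372 -0.1992467   0.11752984] ((735.7201538085938, -200.11203002929688), (17.587940216064453, 4.848056793212891), 3.6185007095336914) (np.int64(326), np.int64(343), np.int64(369), np.int64(378))
scene 23 216.2608695652174 176.7391304347826
side 18 240.83333333333334 257.72222222222223
```

View pics/crop0.png

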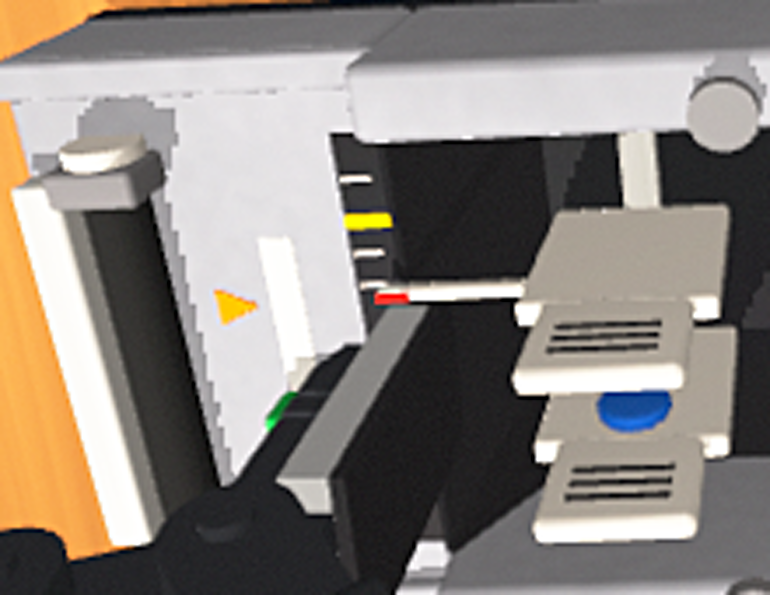

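Call:
{"fn": "send_rows", "kwargs": {
  "commands": [
    {"delta_pos": [-0.25,-0.3,0],"dr": [0,0,-0.15],"hand": 0},
    {"delta_pos": [-0.3,-0.2,0],"dr": [0,0,-0.15],"hand": -0.3},
    {"delta_pos": [-0.3,-0.2,0],"dr": [0,0,-0.15],"hand": -0.3},
    {"delta_pos": [0,0,0],"dr": [0,0,-0.15],"hand": -0.3},
    {"delta_pos": [0,0,0],"dr": [0,0,-0.15],"hand": -0.3}
  ]
}}

```text
clock: 0.78
tool_pos: [0.5948, -0.0932, 0.231]
orientation: [-0.0, 0.381, 0.925, -0.0]
ft_force: [0.4, -0.0, -0.2]
width: 0.0299
grip_force: 0.0
```

Call:
{"fn": "send_rows", "kwargs": {
  "commands": [
    {"delta_pos": [0,0,0],"dr": [0,0,-0.16],"hand": -0.3},
    {"delta_pos": [0,0,0],"dr": [0,0,-0.16],"hand": -0.3},
    {"delta_pos": [0,0,0],"dr": [0,0,-0.16],"hand": -0.3},
    {"delta_pos": [0,0,0],"dr": [0,0,-0.16],"hand": -0.3},
    {"delta_pos": [0,0,0],"dr": [0,0,-0.15],"hand": -0.3}
  ]
}}

```text
clock: 1.4
tool_pos: [0.595, -0.0925, 0.231]
orientation: [-0.0, -0.024, 1.0, 0.0]
ft_force: [0.4, 0.2, -0.4]
width: 0.0303
grip_force: 0.0
```

```bash
cat >> h.py <<'E'
from scipy.spatial.transform import Rotation as Ro
def tool(o):
    w,x,y,z=o["orientation"]; return Ro.from_quat([x,y,z,w]).as_matrix()
E
python3 - <<'E'
from bench import bot;from h import *;import pickle
o=bot.get_obs();print(o["clock"],o["tool_pos"],o["width"],np.round(tool(o),3).tolist())
c=bot.capture("wrist");pickle.dump(c,open("c1.pkl","wb"));d=pickle.load(open("c0.pkl","rb"))["wrist"]
print("old arrow,yellow",ray(d,103.2,256.6,z=.059),ray(d,134.6,232.4,z=.059))
cv2.imwrite("pics/w1.png",cv2.resize(c["frame"],(768,576),interpolation=cv2.INTER_CUBIC))
H=hsv(c);g=(abs(H[...,0].astype(int)-70)<15)&(H[...,1]>120)&(H[...,2]>40);v,u=np.nonzero(g);print(len(u),u.mean(),v.mean())
E
```

```text
1.4 [ 0.59496569 -0.09248427  0.23095591] 0.0303130768063066 [[-0.999, -0.047, -0.001], [-0.047, 0.999, 0.0], [0.001, 0.0, -1.0]]
old arrow,yellow [ 0.48515042 -0.09743329  0.059     ] [ 0.52331112 -0.06796208  0.059     ]
127 210.51968503937007 63.37795275590551
```

View pics/w1.png

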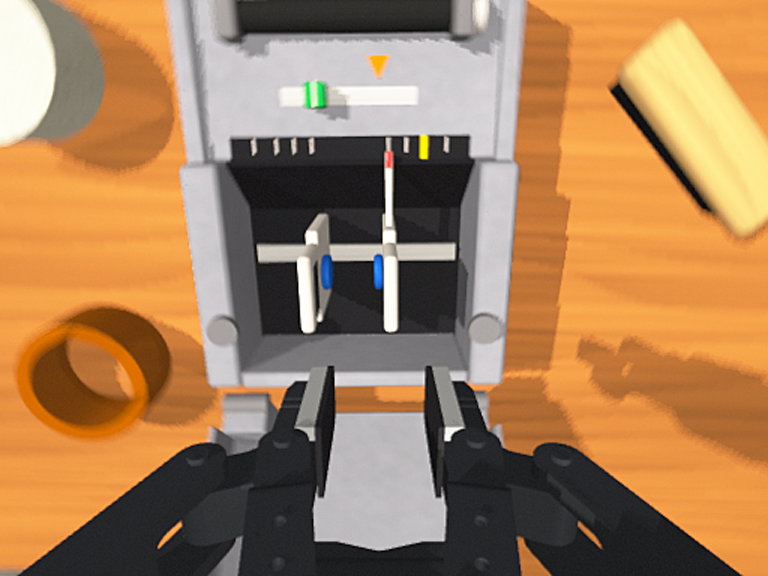

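```bash
cat >> h.py <<'E'
yaw=np.radians(2.55);O=np.array([.5531,-.1121,0])
A=np.array([[np.cos(yaw),-np.sin(yaw),0],[np.sin(yaw),np.cos(yaw),0],[0,0,1]])
def topr(p): return (np.asarray(p)-O)@A*1000
def measure(c):
    H=hsv(c).astype(int);h,s,v=H[...,0],H[...,1],H[...,2];out={}
    for n,m,z in(("green",(abs(h-70)<15)&(s>110)&(v>40),.0745),("yellow",(abs(h-29)<4)&(s>180)&(v>120),.059),
               ("orange",(abs(h-19)<5)&(s>190)&(v>120),.059),("red",((h<6)|(h>174))&(s>170)&(v>80),.062)):
        m=m&(abs(cloud(c)[...,2]-z)<.01)
        l,k=ndimage.label(m,np.ones((3,3)))
        if not k: continue
        b=l==(1+np.argmax(ndimage.sum(m,l,range(1,k+1))))
        if n=="green": b=m
        vv,uu=np.nonzero(b)
        X=np.array([topr(ray(c,a,e,z=z)) for a,e in zip(uu,vv)])
        out[n]=(len(uu),np.round(X.mean(0),1),"px",round(uu.mean(),1),round(vv.mean(),1),"min",np.round(X.min(0),1)[:2],"max",np.round(X.max(0),1)[:2])
    return out
E
python3 - <<'E'
import pickle;from h import *
c=pickle.load(open("c1.pkl","rb"))
for k,v in measure(c).items(): print(k,*v)
P=cloud(c);m=(abs(P[...,2]-.118)<.004);l,n=ndimage.label(m)
for i in range(1,n+1):
    q=l==i
    if 60<q.sum()<1500: X=P[q];r=cv2.minAreaRect((X[:,:2]*1000).astype(np.float32));print(q.sum(),r,topr([r[0][0]/1e3,r[0][1]/1e3,.118]))
print(c["frame"][63,203:218].tolist())
E
```

```text
green 128 [-56.9 -19.5  74.5] px 210.5 63.2 min [-63.4 -25.3] max [-50.6 -14.7]
yellow 78 [-28.   44.5  59. ] px 282.0 97.7 min [-34.9  42.5] max [-21.4  46.6]
orange 295 [ 116.5 -223.8   59. ] px 30.0 235.8 min [  91.8 -249.1] max [ 156.1 -183. ]
red 9 [-20.6  23.   62. ] px 259.0 106.0 min [-24.2  22.9] max [-16.9  23. ]
485 ((604.1405639648438, -134.41429138183594), (45.820762634277344, 8.217913627624512), 2.6406607627868652) [ 49.99723267 -24.56305142 118.        ]
467 ((602.0158081054688, -86.75924682617188), (45.53154754638672, 7.806317329406738), 3.055727958679199) [ 49.99481114  23.13933692 118.        ]
116 ((796.4656982421875, -186.52081298828125), (10.191557884216309, 14.05180549621582), 1.527464747428894) [239.81364008 -85.17475281 118.        ]
[[175, 238, 177], [111, 232, 80], [85, 231, 6], [119, 236, 86], [184, 245, 192], [203, 247, 213], [202, 247, 210], [202, 244, 218], [156, 237, 156], [103, 233, 60], [93, 229, 20], [86, 216, 27], [68, 184, 12], [89, 166, 79], [122, 156, 130]]
```

Call:
{"fn": "send_rows", "kwargs": {
  "commands": [
    {"delta_pos": [0.4,-0.16,0.1],"dr": [0,0,0],"hand": -0.3},
    {"delta_pos": [0.4,-0.2,0.3],"dr": [0,0,0],"hand": -0.3},
    {"delta_pos": [0.208,0,0.3],"dr": [0,0,0],"hand": -0.3},
    {"delta_pos": [0,0,0.3],"dr": [0,0,0],"hand": -0.3},
    {"delta_pos": [0,0,0],"dr": [0,0,0],"hand": -0.3}
  ]
}}

```text
clock: 2.08
tool_pos: [0.4939, -0.1323, 0.1292]
orientation: [-0.002, -0.02, 1.0, 0.001]
ft_force: [-0.5, -0.7, -0.6]
width: 0.0301
grip_force: 0.0
```

```bash
python3 - <<'E'
from bench import bot;from h import *
o=bot.get_obs();print(o["clock"],o["tool_pos"],topr(o["tool_pos"]),o["width"],o["ft_force"])
c=bot.capture("wrist")
for k,v in measure(c).items(): print(k,*v)
cv2.imwrite("pics/w2.png",c["frame"])
E
```

```text
2.075 [ 0.49388442 -0.13234167  0.12924637] [-60.05751599 -17.58705633 129.2463749 ] 0.030136004937617183 [-0.47033034 -0.70624819 -0.60712704]
green 327 [-59.9 -19.3  74.5] px 250.5 215.6 min [-68.8 -25.1] max [-51.6 -13.6]
yellow 76 [-27.4  46.   59. ] px 339.0 247.9 min [-33.1  44.1] max [-20.7  48. ]
orange 138 [-74.9  17.8  59. ] px 303.8 186.9 min [-78.5  12.2] max [-68.2  23.3]
```

View pics/w2.png

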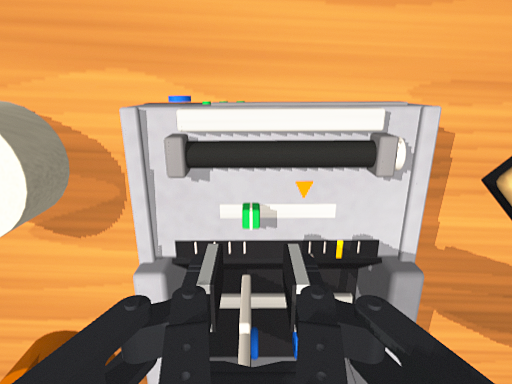

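Call:
{"fn": "send_rows", "kwargs": {
  "commands": [
    {"delta_pos": [-0.02,-0.014,0.2],"dr": [0,0,0],"hand": -0.3},
    {"delta_pos": [0,0,0.25],"dr": [0,0,0],"hand": -0.3},
    {"delta_pos": [0,0,0.15],"dr": [0,0,0],"hand": -0.3},
    {"delta_pos": [0,0,0.07],"dr": [0,0,0],"hand": -0.3},
    {"delta_pos": [0,0,0],"dr": [0,0,0],"hand": -0.3}
  ]
}}

```text
clock: 2.75
tool_pos: [0.4984, -0.134, 0.0646]
orientation: [0.0, -0.021, 1.0, -0.0]
ft_force: [-0.6, -0.1, 0.4]
width: 0.0297
grip_force: 0.0
```

```bash
python3 - <<'E'
from bench import bot;from h import *
o=bot.get_obs();print(o["clock"],o["tool_pos"],topr(o["tool_pos"]),o["width"],o["ft_force"],tool(o)[:2,:2])
c=bot.capture("wrist")
for k,v in measure(c).items(): print(k,*v)
E
```

```text
2.75 [ 0.4984067  -0.13401115  0.06461763] [-55.61399719 -19.45608476  64.61762654] 0.029727117280356253 [-0.59090904 -0.1013538   0.42513823] [[-0.99912512 -0.04181989]
 [-0.04181991  0.99912516]]
green 684 [-60.9 -19.2  74.5] px 253.9 257.4 min [-70.5 -24.8] max [-51.4 -13.4]
orange 294 [-75.7  17.8  59. ] px 327.9 215.3 min [-79.6  12.1] max [-68.2  23.6]
```

Call:
{"fn": "send_rows", "kwargs": {
  "commands": [
    {"delta_pos": [0.02,0,0.035],"dr": [0,0,0],"hand": -0.3},
    {"delta_pos": [0,0,0],"dr": [0,0,0],"hand": -1},
    {"delta_pos": [0,0,0],"dr": [0,0,0],"hand": -1},
    {"delta_pos": [0,0,0],"dr": [0,0,0],"hand": -1},
    {"delta_pos": [0,0,0],"dr": [0,0,0],"hand": -1}
  ],
  "grip_force": 25
}}

```text
clock: 3.42
tool_pos: [0.496, -0.1341, 0.0611]
orientation: [-0.0, -0.021, 1.0, -0.0]
ft_force: [-2.4, 0.4, 4.1]
width: 0.0108
grip_force: 28.9
```

```bash
python3 - <<'E'
from bench import bot;from h import *
o=bot.get_obs();print(o["clock"],o["tool_pos"],topr(o["tool_pos"]),o["width"],o["ft_force"],o["grip_force"])
c=bot.capture("wrist")
for k,v in measure(c).items(): print(k,*v)
E
```

```text
3.425 [ 0.49595206 -0.13414993  0.06105712] [-58.07238315 -19.48551728  61.05711777] 0.010789887117747067 [-2.39267002  0.35654821  4.10480134] 28.934892117977142
green 740 [-61.  -19.6  74.5] px 253.0 265.7 min [-71.7 -25.3] max [-51.8 -14. ]
orange 297 [-75.6  17.8  59. ] px 329.0 223.0 min [-79.8  12.1] max [-67.9  23.4]
```

Call:
{"fn": "send_rows", "kwargs": {
  "commands": [
    {"delta_pos": [0,0.05,-0.01],"dr": [0,0,0],"hand": -1},
    {"delta_pos": [0,0.12,0],"dr": [0,0,0],"hand": -1},
    {"delta_pos": [0,0.12,0],"dr": [0,0,0],"hand": -1},
    {"delta_pos": [0,0.083,0],"dr": [0,0,0],"hand": -1},
    {"delta_pos": [0,0,0],"dr": [0,0,0],"hand": -1}
  ]
}}

```text
clock: 4.1
tool_pos: [0.4942, -0.0948, 0.0612]
orientation: [-0.0, -0.022, 1.0, 0.001]
ft_force: [2.7, 1.0, -10.4]
width: 0.0115
grip_force: 27.4
```

```bash
python3 - <<'E'
from bench import bot;from h import *
o=bot.get_obs();print(o["clock"],o["tool_pos"],topr(o["tool_pos"]),o["width"],o["ft_force"],o["grip_force"])
c=bot.capture("wrist")
for k,v in measure(c).items(): print(k,*v)
H=hsv(c).astype(int)
# white line and arrow per-row measure
for r in range(205,290,5):
    row=H[r]; g=np.nonzero((abs(row[:,0]-70)<15)&(row[:,1]>110)&(row[:,2]>40))[0]; a=np.nonzero((abs(row[:,0]-19)<5)&(row[:,1]>190)&(row[:,2]>120))[0]
    a=a[(a>200)&(a<320)]
    print(r,g.min() if len(g) else None,g.max() if len(g) else None, a.min() if len(a) else None,a.max() if len(a) else None)
cv2.imwrite("pics/w3.png",cv2.resize(c["frame"][190:310,180:330],None,fx=4,fy=4,interpolation=cv2.INTER_CUBIC))
E
```

```text
4.1 [ 0.49418217 -0.09483335  0.06120471] [-58.0912754   19.87087828  61.20471142] 0.011545468999575764 [  2.71054912   1.00246473 -10.41492191] 27.379894852638245
green 732 [-60.9  19.7  74.5] px 253.0 265.8 min [-71.6  14.1] max [-51.7  25.4]
orange 279 [-75.5  17.8  59. ] px 249.0 223.0 min [-79.8  12.4] max [-68.   23.2]
red 63 [-15.6  23.8  62. ] px 260.5 326.6 min [-20.7  23. ] max [-10.7  24.7]
205 None None None None
210 None None None None
215 None None 238 238
220 None None 240 258
225 None None 242 256
230 None None 245 252
235 None None 248 250
240 None None None None
245 242 264 None None
250 241 264 None None
255 241 264 None None
260 241 265 None None
265 241 265 None None
270 241 265 None None
275 241 265 None None
280 241 265 None None
285 None None None None
```

View pics/w3.png

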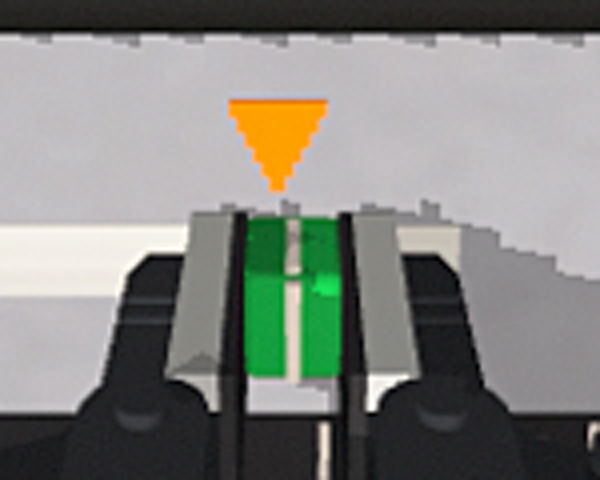

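Call:
{"fn": "send_rows", "kwargs": {
  "commands": [
    {"delta_pos": [0,-0.019,0.005],"dr": [0,0,0],"hand": -1},
    {"delta_pos": [0,0,0],"dr": [0,0,0],"hand": -1},
    {"delta_pos": [0,0,0],"dr": [0,0,0],"hand": -1}
  ]
}}

```text
clock: 4.53
tool_pos: [0.4944, -0.099, 0.0612]
orientation: [-0.0, -0.021, 1.0, -0.0]
ft_force: [1.9, 0.8, -8.6]
width: 0.011
grip_force: 27.5
```

```bash
python3 - <<'E'
from bench import bot;from h import *
o=bot.get_obs();print(o["clock"],o["tool_pos"],topr(o["tool_pos"]),o["width"],o["ft_force"],o["grip_force"])
c=bot.capture("wrist")
for k,v in measure(c).items(): print(k,*v)
E
```

```text
4.525 [ 0.49439069 -0.09901835  0.06119626] [-58.06916134  15.68074247  61.19625576] 0.011020882330996755 [ 1.88686329  0.77283471 -8.6004019 ] 27.510249316692352
green 738 [-60.9  15.6  74.5] px 253.0 265.7 min [-71.6   9.9] max [-51.7  21.2]
orange 295 [-75.5  17.8  59. ] px 257.5 223.1 min [-79.8  12.2] max [-67.9  23.4]
red 19 [-11.7  24.1  62. ] px 268.9 332.5 min [-12.7  23.1] max [-10.7  25.3]
```

Call:
{"fn": "send_rows", "kwargs": {
  "commands": [
    {"delta_pos": [0,0.01,0],"dr": [0,0,0],"hand": -1},
    {"delta_pos": [0,0.01,0],"dr": [0,0,0],"hand": -1},
    {"delta_pos": [0,0,0],"dr": [0,0,0],"hand": -1},
    {"delta_pos": [0,0,0],"dr": [0,0,0],"hand": -1},
    {"delta_pos": [0,0,0],"dr": [0,0,0],"hand": -1}
  ]
}}

```text
clock: 5.2
tool_pos: [0.4943, -0.0968, 0.0612]
orientation: [-0.0, -0.021, 1.0, -0.0]
ft_force: [0.9, -1.1, -11.2]
width: 0.0108
grip_force: 27.3
```

```bash
python3 - <<'E'
from bench import bot;from h import *
o=bot.get_obs();print(o["clock"],o["tool_pos"],topr(o["tool_pos"]),o["width"],o["ft_force"],o["grip_force"])
c=bot.capture("wrist")
for k,v in measure(c).items(): print(k,*v)
E
```

```text
5.2 [ 0.49433382 -0.0967729   0.06124432] [-58.02607118  17.92649738  61.24431844] 0.010807066325842237 [  0.87816815  -1.14229898 -11.22187968] 27.336701452732086
green 739 [-60.9  17.8  74.5] px 253.0 265.7 min [-71.6  12.1] max [-51.7  23.4]
yellow 1 [-33.7  47.6  59. ] px 309.0 295.0 min [-33.7  47.6] max [-33.7  47.6]
orange 283 [-75.5  17.8  59. ] px 253.0 223.0 min [-79.8  12.4] max [-67.9  23.2]
red 55 [-15.3  23.8  62. ] px 264.3 327.1 min [-20.6  23.1] max [-10.6  24.8]
```

Call:
{"fn": "send_rows", "kwargs": {
  "commands": [
    {"delta_pos": [0,0,0.005],"dr": [0,0,0],"hand": -1},
    {"delta_pos": [0,0,0],"dr": [0,0,0],"hand": -0.3},
    {"delta_pos": [0,0,0],"dr": [0,0,0],"hand": -0.3},
    {"delta_pos": [0,0,0],"dr": [0,0,0],"hand": -0.3},
    {"delta_pos": [0,0,-0.1],"dr": [0,0,0],"hand": -0.3}
  ]
}}

```text
clock: 5.88
tool_pos: [0.4941, -0.0966, 0.0709]
orientation: [-0.0, -0.021, 1.0, 0.0]
ft_force: [-0.6, -0.1, 0.3]
width: 0.0295
grip_force: 0.0
```

Call:
{"fn": "send_rows", "kwargs": {
  "commands": [
    {"delta_pos": [0,0,-0.3],"dr": [0,0,0],"hand": -0.3},
    {"delta_pos": [0,0,-0.4],"dr": [0,0,0],"hand": -0.3},
    {"delta_pos": [0,0,0],"dr": [0,0,0],"hand": -0.3},
    {"delta_pos": [0,0,0],"dr": [0,0,0],"hand": -0.3}
  ]
}}

```text
clock: 6.38
tool_pos: [0.4944, -0.0967, 0.1411]
orientation: [0.0, -0.021, 1.0, -0.0]
ft_force: [0.1, -0.4, -0.8]
width: 0.0296
grip_force: 0.0
```

```bash
python3 - <<'E'
from bench import bot;from h import *
o=bot.get_obs();print(o["clock"],o["tool_pos"],topr(o["tool_pos"]),o["width"],o["ft_force"],tool(o)[:2,:2])
c=bot.capture("wrist")
for k,v in measure(c).items(): print(k,*v)
H=hsv(c).astype(int)
m=(abs(H[...,0]-70)<15)&(H[...,1]>110)&(H[...,2]>40)
a=(abs(H[...,0]-19)<5)&(H[...,1]>190)&(H[...,2]>120)
for r in range(175,235,4):
    g=np.nonzero(m[r,200:300])[0]+200;b=np.nonzero(a[r,200:300])[0]+200;print(r,g[[0,-1]] if len(g) else '',b[[0,-1]] if len(b) else '')
E
```

```text
6.375 [ 0.4944191  -0.09672491  0.14107106] [-57.9387327   17.97064438 141.07105843] 0.029592295548341623 [ 0.07822487 -0.37882326 -0.81567389] [[-0.99912085 -0.04192068]
 [-0.04192078  0.99912091]]
green 277 [-59.9  17.5  74.5] px 252.5 205.8 min [-68.   12.2] max [-52.3  22.7]
yellow 72 [-28.8  45.7  59. ] px 289.1 236.3 min [-34.2  43.9] max [-23.1  47.7]
orange 132 [-75.9  17.7  59. ] px 252.9 177.7 min [-79.5  12.1] max [-68.8  22.9]
red 32 [-17.9  23.9  62. ] px 261.0 250.8 min [-22.1  23.1] max [-13.4  24.7]
175  [246 259]
179  [248 258]
183  [251 255]
187  [253 253]
191  
195 [246 260] 
199 [245 260] 
203 [245 260] 
207 [245 260] 
211 [245 260] 
215 [245 260] 
219  
223  
227  
231
```

Call:
{"fn": "send_rows", "kwargs": {
  "commands": [
    {"delta_pos": [-0.2,0,-0.14],"dr": [0,0,0],"hand": -0.3},
    {"delta_pos": [-0.4,0.03,0],"dr": [0,0,0],"hand": -0.3},
    {"delta_pos": [-0.48,0.033,0],"dr": [0,0,0],"hand": -0.3},
    {"delta_pos": [0,0,0],"dr": [0,0,0],"hand": -0.3},
    {"delta_pos": [0,0,0],"dr": [0,0,0],"hand": -0.3}
  ]
}}

```text
clock: 7.05
tool_pos: [0.6008, -0.0859, 0.1532]
orientation: [-0.002, -0.021, 1.0, 0.0]
ft_force: [-0.4, -0.1, -0.8]
width: 0.0296
grip_force: 0.0
```

```bash
python3 - <<'E'
from bench import bot;from h import *
o=bot.get_obs();print(o["clock"],o["tool_pos"],topr(o["tool_pos"]),o["width"],o["ft_force"],tool(o)[:2,:2])
c=bot.capture("wrist")
for k,v in measure(c).items(): print(k,*v)
cv2.imwrite("pics/w4.png",c["frame"])
E
```

```text
7.05 [ 0.60083552 -0.08587158  0.1532342 ] [ 48.85518198  24.07864014 153.23419543] 0.02961732720056113 [-0.37434641 -0.06922546 -0.77458079] [[-0.99911013 -0.04203998]
 [-0.04204133  0.99911582]]
green 346 [-57.5  17.5  74.5] px 242.6 44.2 min [-64.4  12. ] max [-50.6  22.9]
yellow 126 [-27.8  45.5  59. ] px 283.5 93.0 min [-34.5  43.6] max [-21.   47.5]
orange 315 [ 165.6 -177.6   59. ] px 28.6 319.4 min [ 136.6 -207.7] max [ 183.8 -155.2]
red 27 [-21.   23.7  62. ] px 252.5 103.3 min [-25.3  23.3] max [-16.4  24. ]
```

View pics/w4.png

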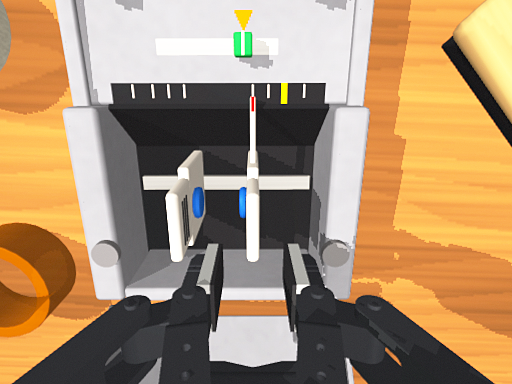

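Call:
{"fn": "send_rows", "kwargs": {
  "commands": [
    {"delta_pos": [-0.01,0,0.15],"dr": [0,0,0],"hand": -0.3},
    {"delta_pos": [0,0,0.2],"dr": [0,0,0],"hand": -0.3},
    {"delta_pos": [0,0,0.17],"dr": [0,0,0],"hand": -0.3},
    {"delta_pos": [0,0,0.08],"dr": [0,0,0],"hand": -0.3},
    {"delta_pos": [0,0,0],"dr": [0,0,0],"hand": -0.3}
  ]
}}

```text
clock: 7.72
tool_pos: [0.6026, -0.0858, 0.0938]
orientation: [-0.001, -0.021, 1.0, 0.0]
ft_force: [0.1, 0.3, -0.1]
width: 0.0296
grip_force: 0.0
```

Call:
{"fn": "send_rows", "kwargs": {
  "commands": [
    {"delta_pos": [0,0,0],"dr": [0,0,0],"hand": -1},
    {"delta_pos": [0,0,0],"dr": [0,0,0],"hand": -1},
    {"delta_pos": [0,0,0],"dr": [0,0,0],"hand": -1},
    {"delta_pos": [0,0,0],"dr": [0,0,0],"hand": -1}
  ],
  "grip_force": 45
}}

```text
clock: 8.22
tool_pos: [0.6037, -0.0859, 0.0957]
orientation: [0.001, -0.021, 1.0, -0.0]
ft_force: [0.2, 0.1, 3.1]
width: 0.0071
grip_force: 46.4
```

```bash
python3 - <<'E'
from bench import bot;from h import *
o=bot.get_obs();print(o["clock"],o["tool_pos"],topr(o["tool_pos"]),o["width"],o["ft_force"],o["grip_force"],tool(o)[:2,:2])
c=bot.capture("wrist")
for k,v in measure(c).items(): print(k,*v)
E
```

```text
8.225 [ 0.60373225 -0.08588463  0.09565308] [51.74846675 23.93671919 95.65307679] 0.007148664827528448 [0.1531871  0.12084205 3.14745628] 46.36994004249573 [[-0.99911576 -0.0420148 ]
 [-0.04201527  0.99911693]]
green 749 [-57.1  17.6  74.5] px 239.1 22.1 min [-64.4  11.7] max [-49.7  23.1]
yellow 217 [-27.7  45.8  59. ] px 294.2 89.3 min [-34.9  43.7] max [-20.7  47.9]
orange 5 [-32.9  48.1  59. ] px 299.0 79.0 min [-33.9  48. ] max [-31.9  48.1]
red 74 [-20.9  23.6  62. ] px 252.5 103.0 min [-25.5  22.8] max [-16.3  24.4]
```

Call:
{"fn": "send_rows", "kwargs": {
  "commands": [
    {"delta_pos": [0,0.05,0],"dr": [0,0,0],"hand": -1},
    {"delta_pos": [0,0.06,0],"dr": [0,0,0],"hand": -1},
    {"delta_pos": [0,0.06,0],"dr": [0,0,0],"hand": -1},
    {"delta_pos": [0,0.05,0],"dr": [0,0,0],"hand": -1},
    {"delta_pos": [0,0,0],"dr": [0,0,0],"hand": -1}
  ]
}}

```text
clock: 8.9
tool_pos: [0.6029, -0.0667, 0.0957]
orientation: [0.001, -0.02, 1.0, -0.002]
ft_force: [1.5, -4.8, 4.4]
width: 0.0071
grip_force: 46.6
```

Call:
{"fn": "send_rows", "kwargs": {
  "commands": [
    {"delta_pos": [0,0,0],"dr": [0,0,0],"hand": -1},
    {"delta_pos": [0,0,0],"dr": [0,0,0],"hand": -1},
    {"delta_pos": [0,0,0],"dr": [0,0,0],"hand": -1}
  ]
}}

```text
clock: 9.28
tool_pos: [0.6029, -0.0668, 0.0957]
orientation: [0.001, -0.02, 1.0, -0.002]
ft_force: [0.0, -5.0, 4.5]
width: 0.0071
grip_force: 46.6
```

```bash
python3 - <<'E'
from bench import bot;from h import *
o=bot.get_obs();print(o["clock"],o["tool_pos"],topr(o["tool_pos"]),o["width"],o["ft_force"],o["grip_force"])
c=bot.capture("wrist")
for k,v in measure(c).items(): print(k,*v)
cv2.imwrite("pics/w5.png",c["frame"])
E
```

```text
9.275 [ 0.60288651 -0.06683786  0.09565752] [51.75097235 43.00225434 95.65751659] 0.007056241413653171 [ 1.95845937e-03 -4.95207852e+00  4.50626866e+00] 46.64071083068848
green 830 [-57.1  18.4  74.5] px 198.9 22.2 min [-64.5  11.9] max [-49.8  24.7]
yellow 195 [-28.5  45.9  59. ] px 258.5 87.7 min [-34.4  43.5] max [-21.3  47.7]
orange 13 [-22.2  47.1  59. ] px 260.8 100.2 min [-24.9  45.1] max [-20.7  47.8]
red 61 [-21.1  42.4  62. ] px 252.0 102.6 min [-26.   41.4] max [-16.3  43.5]
```

View pics/w5.png

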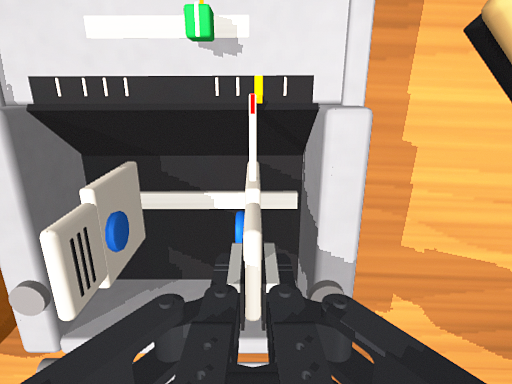

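Call:
{"fn": "send_rows", "kwargs": {
  "commands": [
    {"delta_pos": [0,0.018,0],"dr": [0,0,0],"hand": -1},
    {"delta_pos": [0,0.017,0],"dr": [0,0,0],"hand": -1},
    {"delta_pos": [0,0,0],"dr": [0,0,0],"hand": -1},
    {"delta_pos": [0,0,0],"dr": [0,0,0],"hand": -1},
    {"delta_pos": [0,0,0],"dr": [0,0,0],"hand": -1}
  ]
}}

```text
clock: 9.95
tool_pos: [0.6027, -0.064, 0.0956]
orientation: [0.001, -0.02, 1.0, -0.002]
ft_force: [0.3, -6.3, 3.7]
width: 0.0068
grip_force: 46.6
```

```bash
python3 - <<'E'
from bench import bot;from h import *
o=bot.get_obs();print(o["clock"],o["tool_pos"],topr(o["tool_pos"]),o["width"],o["ft_force"],o["grip_force"])
c=bot.capture("wrist")
for k,v in measure(c).items(): print(k,*v)
cv2.imwrite("pics/w6.png",cv2.resize(c["frame"][0:150,150:350],None,fx=4,fy=4,interpolation=cv2.INTER_CUBIC))
E
```

```text
9.95 [ 0.60274981 -0.06399893  0.09562776] [51.74072205 45.84445704 95.62775743] 0.006818891898499565 [ 0.32757653 -6.28179737  3.68980364] 46.6372811794281
green 836 [-57.2  18.5  74.5] px 192.8 22.1 min [-64.5  12. ] max [-49.8  24.7]
yellow 145 [-30.1  45.6  59. ] px 252.5 84.6 min [-34.4  43.7] max [-25.4  47.4]
orange 7 [-31.9  47.9  59. ] px 257.0 81.0 min [-33.4  47.9] max [-30.4  47.9]
red 58 [-20.8  45.3  62. ] px 252.0 103.2 min [-25.5  44.7] max [-16.3  46.3]
```

View pics/w6.png

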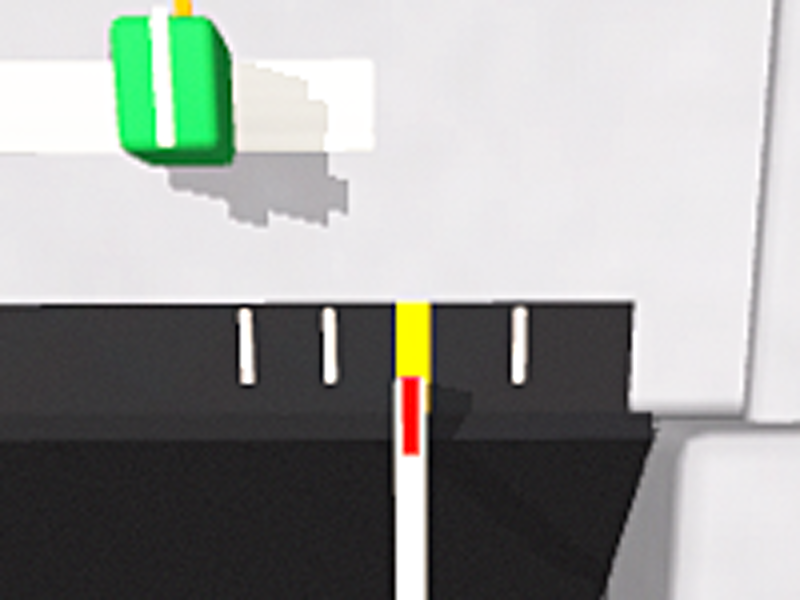

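```bash
python3 -c "
from bench import bot
print(bot.sign_off())"
```

```text
the job is handed in; nothing more can be done
None
```

The green sensor's white line is level with the arrow tip, and the left guide is held open with its pointer over the yellow line. Both are within about 0.3 mm by camera. The arm touched nothing else, and I handed the job in at about 10 s; no verdict came back.

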